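# Put the chrome sockets back in their foam pockets

### The arm

A 6-joint arm with a two-finger parallel gripper is mounted at the origin on the work surface. World frame = base frame: x ahead of the robot, y to its left, z up, the work surface at z = 0. Lengths are in m, angles in rad, forces in N, time in s.
With the tool pointing down it reaches from about 0.3 to 1 m from the base axis. Payload 5.1 kg.
Tool frame: the origin (TCP) lies midway between the tips of the shut fingers; the grasp point (between the pads) lies 19 mm behind it; z points along the fingers, y is the line along which they close (so a half turn about z gives the same grasp; the last joint's range is limited). The gripper opens to 95 mm and grips with 3 to 60 N. Pads are 20 mm wide; open, the fingers measure 119 mm over their backs; the gripper's body (75 mm by 180 mm) begins 59 mm behind the grasp point.
Start: joints at [1.085, 0.124, 1.65, -0, 1.367, -0.083], TCP at [0.255, 0.598, 0.215] pointing down, gripper open.
Joint ranges: [-2.61, 2.61], [-1.02, 2.33], [0.03, 2.71], [-1.35, 4.49], [0.32, 2.68], [-2.91, 2.91]. Speed limits (rad/s): [2.57, 2.57, 3.14, 3.14, 3.14, 3.14].

### API

Orientations are given as a 3x3 rotation matrix whose columns are the frame's x, y, z axes.
In Python, from station import monitor, imaging, hand_in, spotter gives the robot as it stands.
- The arm moves only by the tool carry_out, never from a script. Its argument "series" is a list that holds one entry, the list of rows, each a list of 4 numbers: the shift along the tool's x, y, z in m, then the turn about the tool's z in degrees. In form: [[[x, y, z, turn], ...]]. A call has 1 to 5 rows; each row is the pose to reach, as a shift and turn from the pose commanded when the call began, along the tool's axes at that moment; what a row does not reach only later rows make up. A row lasts 1/12 s, in which the tool goes at most 41.7 mm and 7.16 degrees, less where a joint would pass 70% of its speed; a pose out of reach is approached as far as the arm can. A call with a gripper value outside its range is refused whole. "grip" is the closure in counts, from 0 (fully open) to 255 (shut), set as the call begins (left out, the last holds). The fingers move at their own pace and stop on an object; "grip_force" is the grip in N (left out, the last holds). Time passes only in rows, so rows that repeat a pose let the fingers close. It gives the time, the measured TCP pose, the force, the opening and the grip force at its end, in the units of the state.
- monitor.get_state(): the state, without advancing time (a new reading comes with each control period).
- imaging.snapshot(name): name is "scene" or "top"; returns the picture (420x560x3 uint8, red, green, blue); there is no depth.
- imaging.calibration(name): a dict with "fx", "fy", "cx", "cy" (pixels), "k1" (the pictures are not rectified: a ray, as slopes to the right and down, at radius r is drawn at 1 + k1 r^2 times it, then the intrinsics apply), "extrinsics" (4x4, takes a point from camera to world coordinates). Camera axes: x right, y down, z forward; pixel columns grow to the right and rows downward; lengths in m; the calibration is good to about 2 mm. A picture is of the moment at which its call begins. calibration takes no time and is no camera call.
- hand_in(): hands the job in; it is judged then, once.
Trained networks look in the newest picture that a camera, given by its name, has taken for a name from the list of things; names that differ only in an ending like _2 or _b are one class to them, and where a whole thing is asked for, a point or a joint stands for the part that bears it (a point fixed in the world has none). Each returns a list of dicts, best first, with "conf" (0 to 1); they miss things now and then, are a little off and sometimes report something else, mostly with a low value. They report only what shows in the picture. A call takes as long as a camera call. They do not tell look-alikes from the thing itself.
- spotter.search_frame(camera, name): "at" ([column, row] in pixels, amid what is visible of it).
The state is a dict: "time_s": time; "joint_positions": joint angles; "dq": joint speeds; "joint_efforts": joint torques, N m; "ee_pos": TCP position; "eef_rot": TCP orientation; "force": force on the tool from outside, world axes, zero at the start; "torque": the same for the moment, N m; "grip_width": finger opening in m; "grasp_force": force on a finger pad.
Only numpy, scipy, OpenCV 4.12 (cv2) and the standard library are available. Lean on these libraries where they do the work, as an engineer would, in place of code of your own. Each camera call takes 0.05 s, during which the arm holds its last target. There are 200 camera calls.

### The job

Put the four chrome sockets away in the tool foam: each stands upright, right down on the orange floor of the pocket cut for its size, the smallest socket in the smallest pocket and so on up to the largest in the largest. Leave the two black impact sockets standing where they are.

Things in the scene. Friction and masses are not known exactly. Their poses are not given: they have to be found in the camera images.
- socket_s: The smallest chrome socket: a loose bright silver deep socket (upright cylinder, dark hexagon on its top), 20 mm in diameter, 60 mm tall, standing on the bench at the start. Origin at the centre of its underside, z up along its axis; yaw means nothing.
- socket_m: The second smallest chrome socket: a loose bright silver deep socket (upright cylinder, dark hexagon on its top), 28 mm in diameter, 60 mm tall, standing on the bench at the start. Origin at the centre of its underside, z up along its axis; yaw means nothing.
- socket_l: The second largest chrome socket: a loose bright silver deep socket (upright cylinder, dark hexagon on its top), 37 mm in diameter, 60 mm tall, standing on the bench at the start. Origin at the centre of its underside, z up along its axis; yaw means nothing.
- socket_xl: The largest chrome socket: a loose bright silver deep socket (upright cylinder, dark hexagon on its top), 48 mm in diameter, 60 mm tall, standing on the bench at the start. Origin at the centre of its underside, z up along its axis; yaw means nothing.
- foam_s: The fixed tool-foam block with the smallest pocket: a square dark grey block, 86 x 86 mm and 18 mm thick, lying flat, with a round pocket 34 mm in diameter in its middle, 12 mm deep, whose floor is orange and lies 6 mm above the bench. Cut for the 20 mm chrome socket. Origin at the centre of its underside (on the bench, under the pocket's centre), z up, x and y along the block's sides.
- foam_m: The fixed tool-foam block with the second smallest pocket: a square dark grey block, 86 x 86 mm and 18 mm thick, lying flat, with a round pocket 42 mm in diameter in its middle, 12 mm deep, whose floor is orange and lies 6 mm above the bench. Cut for the 28 mm chrome socket. Origin at the centre of its underside (on the bench, under the pocket's centre), z up, x and y along the block's sides.
- foam_l: The fixed tool-foam block with the second largest pocket: a square dark grey block, 86 x 86 mm and 18 mm thick, lying flat, with a round pocket 51 mm in diameter in its middle, 12 mm deep, whose floor is orange and lies 6 mm above the bench. Cut for the 37 mm chrome socket. Origin at the centre of its underside (on the bench, under the pocket's centre), z up, x and y along the block's sides.
- foam_xl: The fixed tool-foam block with the largest pocket: a square dark grey block, 86 x 86 mm and 18 mm thick, lying flat, with a round pocket 62 mm in diameter in its middle, 12 mm deep, whose floor is orange and lies 6 mm above the bench. Cut for the 48 mm chrome socket. Origin at the centre of its underside (on the bench, under the pocket's centre), z up, x and y along the block's sides.
- impact_a: A matt black impact socket, a loose upright cylinder 28 mm in diameter, 60 mm tall, to be left alone. Origin at the centre of its underside, z up.
- impact_b: A matt black impact socket, a loose upright cylinder 37 mm in diameter, 60 mm tall, to be left alone. Origin at the centre of its underside, z up.
There are look-alikes about, which are no part of the job. Leave any yellow look-alike of the socket_m alone. What is shaped like the socket_xl but purple is not meant.

How it is judged:
At the end, for the whole second after the job is handed in: Each chrome socket stands in the pocket of its size: axis within 10 mm of the pocket's centre, underside on the pocket floor (3 to 9 mm above the block's underside), within 0.12 rad of upright, released, at rest. Both black sockets within 20 mm of their start and 0.2 rad of upright (horizontal distance between socket_s and foam_s below 0.01 m and z of socket_s in the frame of foam_s between 0.003 and 0.009 m and angle between each of socket_s, socket_m, socket_l, socket_xl's own z axis and vertical below 0.12 rad and linear speed of each of socket_s, socket_m, socket_l, socket_xl below 0.02 m/s and angular speed of each of socket_s, socket_m, socket_l, socket_xl below 0.2 rad/s and horizontal distance between socket_m and foam_m below 0.01 m and z of socket_m in the frame of foam_m between 0.003 and 0.009 m and horizontal distance between socket_l and foam_l below 0.01 m and z of socket_l in the frame of foam_l between 0.003 and 0.009 m and horizontal distance between socket_xl and foam_xl below 0.01 m and z of socket_xl in the frame of foam_xl between 0.003 and 0.009 m and distance of each of impact_a, impact_b from where it was at the start of the episode below 0.02 m and angle between each of impact_a, impact_b's own z axis and vertical below 0.2 rad); the robot touches nothing.
It fails at once if black impact socket a is shifted by more than 20 mm or tipped over (distance of impact_a from where it was at the start of the episode above 0.02 m or angle between impact_a's own z axis and vertical above 0.3 rad).
It fails at once if black impact socket b is shifted by more than 20 mm or tipped over (distance of impact_b from where it was at the start of the episode above 0.02 m or angle between impact_b's own z axis and vertical above 0.3 rad).
It also fails if it takes over 96 s, if anything falls off the work surface, if the arm or the gripper's body presses on something with over 40 N, if the wrist force passes 120 N, or if a joint passes its speed limit or range.

## Working session

There is one attempt and no reset: what is moved stays moved. The work goes in short steps, Python scripts to look and compute and a tool call to move; the robot and the scene stay as the last step left them, time stands still between calls to the robot, and variables do not carry over. Pictures are saved under pics/ and viewed, at most 14 in all, crops included, and the job is handed in when it is done.

Besides the shell and the picture viewer there is one more tool, called after ">>>" by a JSON object that holds its "fn" and its "kwargs", one argument or row to a line. carry_out: Moves the arm, as the interface text tells. Its arguments: {"type":"object","properties":{"series":{"type":"array","items":{"type":"array","items":{"type":"array","items":{"type":"number"}}}},"grip":{"type":"number"},"grip_force":{"type":"number"}},"required":["series"]}

```bash
mkdir -p pics; python3 - <<'E'
from station import monitor, imaging
import cv2,numpy as np
s=monitor.get_state()
print(s['time_s'],s['ee_pos'],np.round(s['eef_rot'],3).tolist(),s['grip_width'])
for n in("scene","top"):
    cv2.imwrite(f"pics/{n}0.png",imaging.snapshot(n)[:,:,::-1])
    c=imaging.calibration(n);print({k:(np.round(v,4).tolist()) for k,v in c.items()})
E
```

```text
0.0 [0.25451907 0.59740142 0.21341488] [[-0.92, 0.392, -0.001], [0.392, 0.92, -0.002], [0.0, -0.002, -1.0]] 0.0949554136037058
{'fx': 445.0977, 'fy': 445.0977, 'cx': 277.7846, 'cy': 211.3756, 'k1': 0.0137, 'extrinsics': [[0.5631, 0.4494, -0.6935, 1.2017], [0.8261, -0.2833, 0.4872, -0.5285], [0.0225, -0.8472, -0.5308, 0.5773], [0.0, 0.0, 0.0, 1.0]]}
{'fx': 441.353, 'fy': 441.353, 'cx': 271.6094, 'cy': 208.5849, 'k1': -0.0959, 'extrinsics': [[-0.0115, -0.9895, 0.144, 0.3414], [-0.9999, 0.0119, 0.002, -0.002], [-0.0037, -0.144, -0.9896, 1.0431], [0.0, 0.0, 0.0, 1.0]]}
```

View pics/scene0.png

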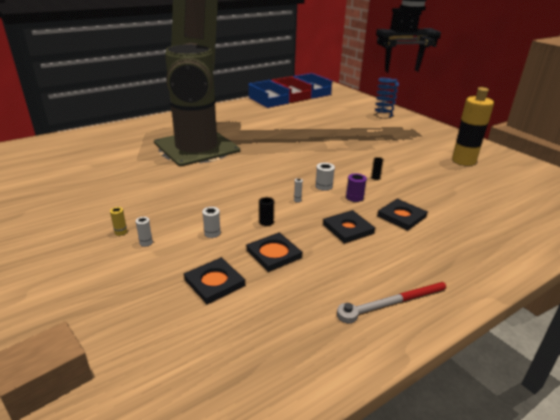

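View pics/top0.png

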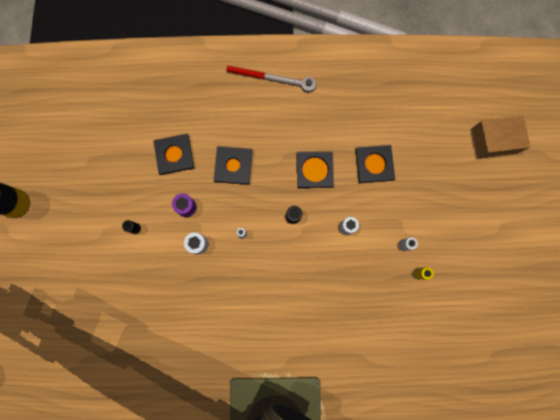

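```bash
cat > h.py <<'E'
import cv2,numpy as np
from station import imaging
def ray(n,px):
    c=imaging.calibration(n);K=np.array([[c['fx'],0,c['cx']],[0,c['fy'],c['cy']],[0,0,1]])
    p=cv2.undistortPoints(np.array([[px]],float),K,np.array([c['k1'],0,0,0,0.]))[0,0]
    E=np.array(c['extrinsics']);d=E[:3,:3]@[p[0],p[1],1];return E[:3,3],d/np.linalg.norm(d)
def atz(n,px,z):
    o,d=ray(n,px);return o+d*(z-o[2])/d[2]
def tri(a,b):
    (o,d),(p,e)=ray("top",a),ray("scene",b)
    t=np.linalg.lstsq(np.c_[d,-e],p-o,rcond=None)[0]
    x,y=o+d*t[0],p+e*t[1];return (x+y)/2,np.linalg.norm(x-y)
def blobs(mask,amin):
    n,l,st,ce=cv2.connectedComponentsWithStats(mask.astype(np.uint8))
    return [(ce[i],st[i]) for i in range(1,n) if st[i,4]>=amin]
E
python3 - <<'E'
from h import *
for n,(x0,y0,x1,y1) in(("top",(110,125,450,295)),("scene",(95,145,440,305))):
    im=cv2.imread(f"pics/{n}0.png");hsv=cv2.cvtColor(im,cv2.COLOR_BGR2HSV).astype(int)
    H,S,V=hsv[...,0],hsv[...,1],hsv[...,2]
    m=np.zeros(H.shape,bool);m[y0:y1,x0:x1]=1
    print(n,"orange");
    for c,s in blobs(m&(S>225)&(V>170)&(H<18),15): print(np.round(c,1),s,np.round(atz(n,c,.006),4))
    print("silver")
    for c,s in blobs(m&(S<70)&(V>90),8): print(np.round(c,1),s)
    print("dark")
    for c,s in blobs(m&(V<75),6): print(np.round(c,1),s)
    cv2.imwrite(f"pics/{n}c.png",cv2.resize(im[y0:y1,x0:x1],None,fx=2.3,fy=2.3,interpolation=cv2.INTER_CUBIC))
E
```

```text
top orange
[173.2 153.6] [166 147  15  14 173] [0.6306 0.2382 0.006 ]
[374.6 163.5] [366 155  18  18 268] [ 0.5997 -0.2509  0.006 ]
[231.5 163.7] [227 159  12  12  71] [0.603  0.0955 0.006 ]
[314.6 162.8] [303 158  24  14 130] [ 0.6027 -0.105   0.006 ]
silver
[349.8 224.8] [342 217  17  17 177]
[241.2 232.5] [237 228   9  10  67]
[195.  242.9] [184 232  24  22 305]
[410.5 243.3] [405 237  13  13 108]
dark
[173.6 154.3] [155 135  39  40 932]
[232.8 165.4] [215 147  37  37 972]
[374.4 164. ] [356 146  38  37 824]
[314.3 169.5] [297 153  36  35 609]
[181.6 203.1] [177 198  11  12  95]
[190.3 210.6] [182 201  14  16  73]
[293.4 214.7] [286 207  16  16 204]
[131.4 226.9] [123 221  18  13 170]
[350.3 224.5] [347 221   8   8  44]
[193.8 242.3] [189 237  10  11  81]
[411.4 242.8] [409 241   5   5  19]
[427.1 273.1] [425 271   5   5  22]
scene orange
silver
[324.5 175.4] [316 163  19  27 376]
[297.8 188.7] [295 179   8  23 139]
[211.  220.9] [202 207  18  30 383]
[143.5 230.2] [136 217  16  29 308]
[386.3 300.4] [363 295  39  10 195]
[344.5 303.6] [341 303   8   2   8]
dark
[198.  151.8] [158 145  82  21 684]
[376.7 168.3] [372 158  11  22 170]
[325.1 165.9] [322 165   7   3  16]
[357.1 176.6] [353 175  10   4  34]
[355.2 190.8] [347 180  18  22 298]
[266.1 211.3] [259 198  15  28 357]
[401.8 214.3] [378 200  49  30 758]
[116.2 209.3] [115 209   4   2   6]
[210.5 210.1] [208 209   6   3  16]
[348.2 226.6] [323 211  52  32 922]
[141.8 219.4] [140 219   5   2   9]
[273.8 252.3] [247 234  55  38 873]
[213.9 280.7] [ 185  258   60   46 1277]
```

View pics/topc.png

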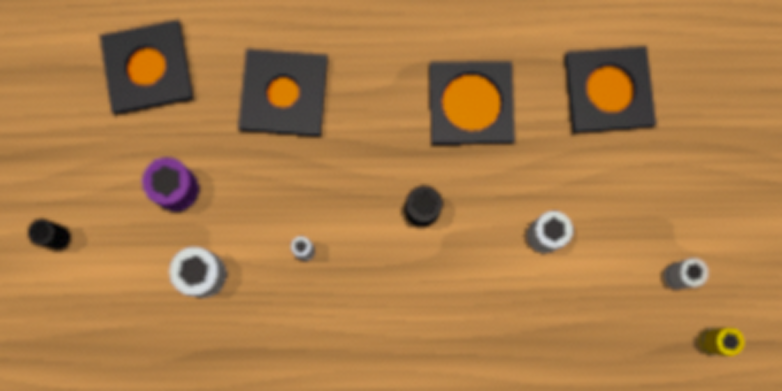

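View pics/scenec.png

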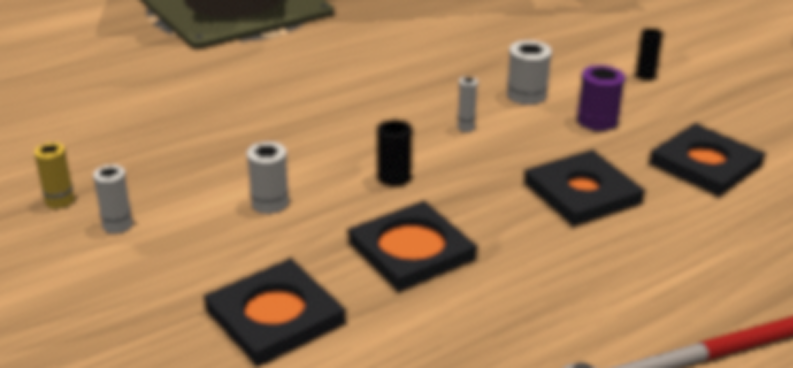

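```bash
python3 - <<'E'
from h import *
G={'s':((233,165),(348,225)),'m':(( 174,154),(402,213)),'l':((375,163),(214,278)),'xl':((315,170),(274,250))}
ims={n:cv2.imread(f"pics/{n}0.png") for n in("top","scene")}
for k,g in G.items():
    r=[]
    for n,(u,v) in zip(("top","scene"),g):
        im=ims[n].astype(int);m=np.zeros(im.shape[:2],bool);m[v-20:v+21,u-28 if n=='scene' else u-19:u+29 if n=='scene' else u+20]=1
        w=np.clip((im[...,2]-im[...,0]-75)/90,0,1)*m   # red-blue soft
        dark=blobs(m&(im[...,2]<85),200)
        # component nearest the guess
        b=min(blobs(m&(w>.5),12),key=lambda b:np.hypot(*(b[0]-[u,v])))
        r.append(b[0]);print(k,n,np.round(b[0],1),b[1][2:])
    x,e=tri(*r);print('  tri',np.round(x,4),'gap',round(e,4),'top@12mm',np.round(atz("top",r[0],.012),4),'scene',np.round(atz("scene",r[1],.012),4))
print()
S={'s':((241,232.2),(298.2,180)),'m':((411.4,242.8),(141.8,219.4)),'l':((350.3,224.5),(210.9,210.3)),'xl':((193.9,242.3),(325.3,165.9)),
 'ia':((128,226),None),'ib':((294,213.7),(266,200)),'purple':((181.6,203.1),(357.1,176.6)),'yel':((427,273),(116.2,209.5))}
for k,(a,b) in S.items():
    print(k,'top@60',np.round(atz("top",a,.06),4),*( (np.round(tri(a,b)[0],4),round(tri(a,b)[1],4)) if b else ()))
E
```

```text
s top [232.7 164.7] [ 14  12 131]
s scene [348.4 224.7] [10  4 32]
  tri [0.599  0.0926 0.0139] gap 0.0015 top@12mm [0.599  0.0922 0.012 ] scene [0.5972 0.0954 0.012 ]
m top [173.3 153.6] [ 16  16 198]
m scene [402.1 212.7] [14  5 49]
  tri [0.6291 0.237  0.0137] gap 0.002 top@12mm [0.6289 0.2366 0.012 ] scene [0.6277 0.2404 0.012 ]
l top [374.7 163.3] [ 20  20 305]
l scene [213.9 278.5] [ 25  13 241]
  tri [ 0.5984 -0.2499  0.0123] gap 0.0005 top@12mm [ 0.5986 -0.2498  0.012 ] scene [ 0.598 -0.25   0.012]
xl top [314.5 169.3] [ 25  24 467]
xl scene [273.6 250.1] [ 28  13 284]
  tri [ 0.5853 -0.1037  0.0124] gap 0.0002 top@12mm [ 0.5854 -0.1039  0.012 ] scene [ 0.5849 -0.1033  0.012 ]

s top@60 [0.4319 0.0689 0.06  ] [0.4325 0.0698 0.0606] 0.0021
m top@60 [ 0.403  -0.3132  0.06  ] [ 0.4026 -0.3134  0.0616] 0.0014
l top@60 [ 0.4462 -0.1763  0.06  ] [ 0.4462 -0.1759  0.0614] 0.0004
xl top@60 [0.4104 0.1745 0.06  ] [0.4106 0.1745 0.0628] 0.0013
ia top@60 [0.4485 0.3255 0.06  ]
ib top@60 [ 0.4722 -0.0503  0.06  ] [ 0.4723 -0.05    0.0609] 0.0006
purple top@60 [0.4995 0.2037 0.06  ] [0.4996 0.2038 0.0627] 0.0018
yel top@60 [ 0.335  -0.3453  0.06  ] [ 0.3347 -0.3456  0.0609] 0.0013
```

Choices: chrome top-view pixels S(241,232), M(411,243), L(350,225), XL(194,242), with measured tops at 61–63 mm. Rejected look-alikes are yellow (427,273), purple (183,205), black (131,227) and black (294,214). The pockets run S(233,165), M(173,154), L(375,163), XL(315,169). The crops confirm these choices. I start with XL.

>>> {"fn": "carry_out", "kwargs": {
  "series": [
    [[-0.028, -0.029, 0, -6], [-0.056, -0.058, 0, -12], [-0.084, -0.087, 0, -18], [-0.112, -0.116, 0, -23.1], [-0.139, -0.147, 0, -23.1]]
  ],
  "grip": 0
}}

```text
time_s: 0.52
ee_pos: [0.3252, 0.4064, 0.214]
eef_rot: [[-1.0, -0.004, -0.0], [-0.004, 1.0, -0.001], [0.0, -0.001, -1.0]]
force: [0.3, 0.4, -0.3]
grip_width: 0.0947
grasp_force: 0.0
```

>>> {"fn": "carry_out", "kwargs": {
  "series": [
    [[-0.013, -0.037, 0, 0], [-0.027, -0.074, 0, 0], [-0.041, -0.111, 0, 0], [-0.055, -0.148, 0.01, 0], [-0.068, -0.185, 0.02, 0]]
  ]
}}

```text
time_s: 0.93
ee_pos: [0.3937, 0.2216, 0.1949]
eef_rot: [[-1.0, -0.001, 0.002], [-0.001, 1.0, 0.001], [-0.002, 0.001, -1.0]]
force: [1.1, 0.4, -0.1]
grip_width: 0.0951
grasp_force: 0.0
```

>>> {"fn": "carry_out", "kwargs": {
  "series": [
    [[-0.008, -0.023, 0.02, 0], [-0.017, -0.046, 0.05, 0], [-0.017, -0.046, 0.085, 0], [-0.017, -0.046, 0.095, 0], [-0.017, -0.046, 0.095, 0]]
  ]
}}

```text
time_s: 1.35
ee_pos: [0.4072, 0.1762, 0.0959]
eef_rot: [[-1.0, 0.0, -0.008], [0.0, 1.0, -0.002], [0.008, -0.002, -1.0]]
force: [0.6, 0.0, 0.3]
grip_width: 0.0949
grasp_force: 0.0
```

>>> {"fn": "carry_out", "kwargs": {
  "series": [
    [[-0.001, -0.001, 0.025, 0], [-0.001, -0.001, 0.05, 0], [-0.001, -0.001, 0.065, 0], [-0.001, -0.001, 0.072, 0], [-0.001, -0.001, 0.072, 0]]
  ]
}}

```text
time_s: 1.77
ee_pos: [0.4108, 0.1769, 0.0276]
eef_rot: [[-1.0, -0.002, -0.001], [-0.002, 1.0, -0.0], [0.001, -0.0, -1.0]]
force: [-0.2, -0.4, 0.3]
grip_width: 0.0951
grasp_force: 0.0
```

>>> {"fn": "carry_out", "kwargs": {
  "series": [
    [[0, 0, 0, 0], [0, 0, 0, 0], [0, 0, 0, 0], [0, 0, 0, 0], [0, 0, 0, 0]]
  ],
  "grip": 255,
  "grip_force": 25
}}

```text
time_s: 2.18
ee_pos: [0.4118, 0.1765, 0.0285]
eef_rot: [[-1.0, -0.0, 0.002], [-0.0, 1.0, 0.0], [-0.002, 0.0, -1.0]]
force: [0.5, 0.7, -0.1]
grip_width: 0.0672
grasp_force: 0.0
```

>>> {"fn": "carry_out", "kwargs": {
  "series": [
    [[0, 0, 0, 0], [0, 0, 0, 0], [0, 0, 0, 0], [0, 0, 0, 0], [0, 0, 0, 0]]
  ]
}}

```text
time_s: 2.6
ee_pos: [0.4112, 0.1764, 0.0278]
eef_rot: [[-1.0, -0.0, 0.0], [-0.0, 1.0, 0.0], [-0.0, 0.0, -1.0]]
force: [-1.2, 0.4, 1.6]
grip_width: 0.0482
grasp_force: 25.0
```

>>> {"fn": "carry_out", "kwargs": {
  "series": [
    [[0, 0, 0, 0], [0, 0, -0.01, 0], [0, 0, -0.03, 0], [0, 0, -0.06, 0], [0, 0, -0.09, 0]]
  ]
}}

```text
time_s: 3.02
ee_pos: [0.4091, 0.1755, 0.1169]
eef_rot: [[-1.0, -0.0, -0.005], [-0.0, 1.0, -0.002], [0.005, -0.002, -1.0]]
force: [0.7, 0.3, -4.8]
grip_width: 0.0473
grasp_force: 25.0
```

>>> {"fn": "carry_out", "kwargs": {
  "series": [
    [[-0.012, -0.02, -0.01, 0], [-0.032, -0.051, -0.01, 0], [-0.053, -0.085, -0.01, 0], [-0.074, -0.119, -0.01, 0], [-0.095, -0.153, -0.01, 0]]
  ]
}}

```text
time_s: 3.43
ee_pos: [0.5059, 0.0216, 0.1272]
eef_rot: [[-1.0, -0.001, -0.001], [-0.001, 1.0, -0.0], [0.001, -0.0, -1.0]]
force: [0.3, 0.5, -4.2]
grip_width: 0.0477
grasp_force: 25.0
```

>>> {"fn": "carry_out", "kwargs": {
  "series": [
    [[-0.02, -0.032, 0, 0], [-0.04, -0.064, 0, 0], [-0.06, -0.096, 0, 0], [-0.075, -0.12, 0, 0], [-0.08, -0.128, 0, 0]]
  ]
}}

```text
time_s: 3.85
ee_pos: [0.5871, -0.1084, 0.1271]
eef_rot: [[-1.0, 0.003, -0.001], [0.003, 1.0, -0.001], [0.001, -0.001, -1.0]]
force: [-1.0, 0.5, -4.2]
grip_width: 0.0478
grasp_force: 25.0
```

>>> {"fn": "carry_out", "kwargs": {
  "series": [
    [[0, 0, 0.02, 0], [0, 0, 0.04, 0], [0, 0, 0.06, 0], [0, 0, 0.07, 0], [0, 0, 0.07, 0]]
  ]
}}

```text
time_s: 4.27
ee_pos: [0.5829, -0.1035, 0.0537]
eef_rot: [[-1.0, -0.001, -0.008], [-0.001, 1.0, 0.002], [0.008, 0.002, -1.0]]
force: [-0.5, 0.7, -5.6]
grip_width: 0.0474
grasp_force: 25.0
```

>>> {"fn": "carry_out", "kwargs": {
  "series": [
    [[0, 0, 0, 0], [0, 0, 0, 0], [0, 0, 0.006, 0], [0, 0, 0.006, 0], [0, 0, 0.006, 0]]
  ]
}}

```text
time_s: 4.68
ee_pos: [0.5864, -0.1046, 0.0521]
eef_rot: [[-1.0, -0.0, 0.0], [-0.0, 1.0, -0.0], [-0.0, -0.0, -1.0]]
force: [-0.9, -0.5, -4.4]
grip_width: 0.0475
grasp_force: 25.0
```

>>> {"fn": "carry_out", "kwargs": {
  "series": [
    [[0, 0, 0.005, 0], [0, 0, 0.01, 0], [0, 0, 0.015, 0], [0, 0, 0.018, 0], [0, 0, 0.018, 0]]
  ]
}}

```text
time_s: 5.1
ee_pos: [0.5862, -0.1046, 0.0336]
eef_rot: [[-1.0, -0.0, -0.001], [-0.0, 1.0, 0.0], [0.001, 0.0, -1.0]]
force: [-0.8, 0.8, -1.5]
grip_width: 0.0476
grasp_force: 25.0
```

>>> {"fn": "carry_out", "kwargs": {
  "series": [
    [[0, 0, 0, 0], [0, 0, 0, 0], [0, 0, 0, 0], [0, 0, 0, 0], [0, 0, 0, 0]]
  ]
}}

```text
time_s: 5.52
ee_pos: [0.5862, -0.1046, 0.0337]
eef_rot: [[-1.0, -0.0, -0.0], [-0.0, 1.0, 0.0], [0.0, 0.0, -1.0]]
force: [-1.4, 1.5, -1.8]
grip_width: 0.0475
grasp_force: 25.0
```

>>> {"fn": "carry_out", "kwargs": {
  "series": [
    [[0, 0, 0, 0], [0, 0, 0, 0], [0, 0, 0, 0], [0, 0, 0, 0], [0, 0, 0, 0]]
  ],
  "grip": 0
}}

```text
time_s: 5.93
ee_pos: [0.5867, -0.1048, 0.0341]
eef_rot: [[-1.0, -0.0, 0.001], [-0.0, 1.0, -0.0], [-0.001, -0.0, -1.0]]
force: [0.5, 0.3, 0.2]
grip_width: 0.0755
grasp_force: 0.0
```

>>> {"fn": "carry_out", "kwargs": {
  "series": [
    [[0, 0, 0, 0], [0, 0, 0, 0], [0, 0, -0.02, 0], [0, 0, -0.05, 0], [0, 0, -0.09, 0]]
  ]
}}

```text
time_s: 6.35
ee_pos: [0.5837, -0.104, 0.121]
eef_rot: [[-1.0, -0.0, -0.007], [-0.0, 1.0, 0.002], [0.007, 0.002, -1.0]]
force: [-0.3, -1.6, 0.2]
grip_width: 0.0949
grasp_force: 0.0
```

>>> {"fn": "carry_out", "kwargs": {
  "series": [
    [[0.035, -0.018, 0, 0], [0.07, -0.036, 0, 0], [0.105, -0.054, 0, 0], [0.135, -0.069, 0, 0], [0.14, -0.0715, 0.01, 0]]
  ]
}}

```text
time_s: 6.77
ee_pos: [0.444, -0.1781, 0.1151]
eef_rot: [[-1.0, 0.002, 0.002], [0.002, 1.0, -0.002], [-0.002, -0.002, -1.0]]
force: [0.7, 0.2, 1.1]
grip_width: 0.095
grasp_force: 0.0
```

>>> {"fn": "carry_out", "kwargs": {
  "series": [
    [[0, 0, 0, 0], [0, 0, 0.025, 0], [0, 0, 0.055, 0], [0, 0, 0.08, 0], [0, 0, 0.087, 0]]
  ]
}}

```text
time_s: 7.18
ee_pos: [0.4443, -0.1742, 0.0226]
eef_rot: [[-1.0, -0.001, -0.006], [-0.001, 1.0, 0.004], [0.006, 0.004, -1.0]]
force: [-0.3, 1.1, -0.6]
grip_width: 0.095
grasp_force: 0.0
```

>>> {"fn": "carry_out", "kwargs": {
  "series": [
    [[0, 0, 0, 0], [0, 0, 0, 0], [0, 0, 0, 0], [0, 0, 0, 0], [0, 0, 0, 0]]
  ],
  "grip": 255
}}

```text
time_s: 7.6
ee_pos: [0.4476, -0.1768, 0.0283]
eef_rot: [[-1.0, -0.0, 0.003], [-0.0, 1.0, -0.001], [-0.003, -0.001, -1.0]]
force: [-0.0, 0.7, -0.1]
grip_width: 0.0673
grasp_force: 0.0
```

>>> {"fn": "carry_out", "kwargs": {
  "series": [
    [[0, 0, 0, 0], [0, 0, 0, 0], [0, 0, 0, 0], [0, 0, 0, 0], [0, 0, 0, 0]]
  ]
}}

```text
time_s: 8.02
ee_pos: [0.4463, -0.1762, 0.0267]
eef_rot: [[-1.0, -0.0, 0.0], [-0.0, 1.0, 0.0], [-0.0, 0.0, -1.0]]
force: [-0.5, -0.7, 1.1]
grip_width: 0.0367
grasp_force: 25.0
```

>>> {"fn": "carry_out", "kwargs": {
  "series": [
    [[0, 0, -0.01, 0], [0, 0, -0.03, 0], [0, 0, -0.06, 0], [0, 0, -0.09, 0], [-0.02, -0.01, -0.1, 0]]
  ]
}}

```text
time_s: 8.43
ee_pos: [0.4664, -0.1861, 0.1315]
eef_rot: [[-1.0, -0.001, 0.004], [-0.001, 1.0, -0.002], [-0.004, -0.002, -1.0]]
force: [2.2, -0.9, -1.0]
grip_width: 0.0364
grasp_force: 25.0
```

>>> {"fn": "carry_out", "kwargs": {
  "series": [
    [[-0.033, -0.016, 0, 0], [-0.066, -0.032, 0, 0], [-0.1, -0.048, 0, 0], [-0.125, -0.06, 0, 0], [-0.132, -0.0635, 0, 0]]
  ]
}}

```text
time_s: 8.85
ee_pos: [0.6012, -0.2513, 0.1269]
eef_rot: [[-1.0, -0.0, 0.002], [-0.0, 1.0, -0.001], [-0.002, -0.001, -1.0]]
force: [-1.7, -0.8, -1.2]
grip_width: 0.0363
grasp_force: 25.0
```

>>> {"fn": "carry_out", "kwargs": {
  "series": [
    [[0, 0, 0.02, 0], [0, 0, 0.045, 0], [0, 0, 0.068, 0], [0, 0, 0.072, 0], [0, 0, 0.072, 0]]
  ]
}}

```text
time_s: 9.27
ee_pos: [0.596, -0.2485, 0.0521]
eef_rot: [[-1.0, -0.0, -0.005], [-0.0, 1.0, 0.003], [0.005, 0.003, -1.0]]
force: [-0.4, 0.4, -2.6]
grip_width: 0.0368
grasp_force: 25.0
```

>>> {"fn": "carry_out", "kwargs": {
  "series": [
    [[0, 0, 0, 0], [0, 0, 0.008, 0], [0, 0, 0.016, 0], [0, 0, 0.022, 0], [0, 0, 0.022, 0]]
  ]
}}

```text
time_s: 9.68
ee_pos: [0.5982, -0.2497, 0.0322]
eef_rot: [[-1.0, -0.0, -0.0], [-0.0, 1.0, -0.0], [0.0, -0.0, -1.0]]
force: [0.2, -0.0, -2.3]
grip_width: 0.0366
grasp_force: 25.0
```

>>> {"fn": "carry_out", "kwargs": {
  "series": [
    [[0, 0, 0, 0], [0, 0, 0, 0], [0, 0, 0, 0]]
  ]
}}

```text
time_s: 9.93
ee_pos: [0.5983, -0.2496, 0.0327]
eef_rot: [[-1.0, -0.0, -0.0], [-0.0, 1.0, 0.0], [0.0, 0.0, -1.0]]
force: [0.1, -0.5, -2.4]
grip_width: 0.0367
grasp_force: 25.0
```

>>> {"fn": "carry_out", "kwargs": {
  "series": [
    [[0, 0, 0.001, 0], [0, 0, 0.001, 0], [0, 0, 0.001, 0]]
  ]
}}

```text
time_s: 10.18
ee_pos: [0.5985, -0.2497, 0.032]
eef_rot: [[-1.0, -0.0, 0.0], [-0.0, 1.0, -0.0], [-0.0, -0.0, -1.0]]
force: [0.2, 0.8, 0.0]
grip_width: 0.0368
grasp_force: 25.0
```

>>> {"fn": "carry_out", "kwargs": {
  "series": [
    [[0, 0, 0, 0], [0, 0, 0, 0], [0, 0, 0, 0], [0, 0, 0, 0], [0, 0, 0, 0]]
  ],
  "grip": 0
}}

```text
time_s: 10.6
ee_pos: [0.5984, -0.2497, 0.0317]
eef_rot: [[-1.0, -0.0, 0.0], [-0.0, 1.0, -0.0], [-0.0, -0.0, -1.0]]
force: [0.8, 0.3, 0.1]
grip_width: 0.0643
grasp_force: 0.0
```

>>> {"fn": "carry_out", "kwargs": {
  "series": [
    [[0, 0, 0, 0], [0, 0, 0, 0], [0, 0, -0.02, 0], [0, 0, -0.05, 0], [0, 0, -0.09, 0]]
  ]
}}

```text
time_s: 11.02
ee_pos: [0.5959, -0.2484, 0.1187]
eef_rot: [[-1.0, -0.0, -0.007], [-0.0, 1.0, 0.003], [0.007, 0.004, -1.0]]
force: [0.9, -0.7, -0.2]
grip_width: 0.0939
grasp_force: 0.0
```

>>> {"fn": "carry_out", "kwargs": {
  "series": [
    [[0.035, -0.011, 0, 0], [0.073, -0.024, 0, 0], [0.111, -0.036, 0, 0], [0.149, -0.0485, 0, 0], [0.185, -0.0605, 0, 0]]
  ]
}}

```text
time_s: 11.43
ee_pos: [0.4115, -0.3104, 0.1217]
eef_rot: [[-1.0, -0.001, 0.0], [-0.001, 1.0, -0.0], [-0.0, -0.0, -1.0]]
force: [-0.3, -1.2, 0.6]
grip_width: 0.0949
grasp_force: 0.0
```

>>> {"fn": "carry_out", "kwargs": {
  "series": [
    [[0.01, -0.003, 0, 0], [0.01, -0.003, 0.025, 0], [0.01, -0.003, 0.06, 0], [0.01, -0.003, 0.09, 0], [0.01, -0.003, 0.095, 0]]
  ]
}}

```text
time_s: 11.85
ee_pos: [0.4002, -0.3103, 0.0215]
eef_rot: [[-1.0, 0.0, -0.007], [0.0, 1.0, 0.007], [0.007, 0.007, -1.0]]
force: [-0.2, 0.9, -0.2]
grip_width: 0.095
grasp_force: 0.0
```

>>> {"fn": "carry_out", "kwargs": {
  "series": [
    [[0, 0, 0, 0], [0, 0, 0, 0], [0, 0, 0, 0], [0, 0, 0, 0], [0, 0, 0, 0]]
  ],
  "grip": 255
}}

```text
time_s: 12.27
ee_pos: [0.4045, -0.3142, 0.0286]
eef_rot: [[-1.0, -0.001, 0.002], [-0.001, 1.0, -0.002], [-0.002, -0.002, -1.0]]
force: [-0.3, 0.3, -0.2]
grip_width: 0.0676
grasp_force: 0.0
```

>>> {"fn": "carry_out", "kwargs": {
  "series": [
    [[0, 0, 0, 0], [0, 0, 0, 0], [0, 0, 0, 0], [0, 0, 0, 0], [0, 0, 0, 0]]
  ]
}}

```text
time_s: 12.68
ee_pos: [0.4033, -0.3132, 0.0267]
eef_rot: [[-1.0, -0.0, -0.0], [-0.0, 1.0, 0.0], [0.0, 0.0, -1.0]]
force: [-0.1, 0.1, -0.6]
grip_width: 0.0339
grasp_force: 0.0
```

>>> {"fn": "carry_out", "kwargs": {
  "series": [
    [[0, 0, 0, 0], [0, 0, 0, 0], [0, 0, 0, 0]]
  ]
}}

```text
time_s: 12.93
ee_pos: [0.4033, -0.3131, 0.0266]
eef_rot: [[-1.0, -0.0, -0.0], [-0.0, 1.0, 0.0], [0.0, 0.0, -1.0]]
force: [0.6, 1.2, 0.9]
grip_width: 0.0275
grasp_force: 25.0
```

>>> {"fn": "carry_out", "kwargs": {
  "series": [
    [[0, 0, -0.01, 0], [0, 0, -0.03, 0], [0, 0, -0.06, 0], [0, 0, -0.09, 0], [-0.007, 0.017, -0.11, 0]]
  ]
}}

```text
time_s: 13.35
ee_pos: [0.4107, -0.2986, 0.1404]
eef_rot: [[-1.0, 0.002, 0.003], [0.002, 1.0, -0.004], [-0.003, -0.004, -1.0]]
force: [1.2, 0.1, -0.6]
grip_width: 0.0277
grasp_force: 25.0
```

>>> {"fn": "carry_out", "kwargs": {
  "series": [
    [[-0.0145, 0.0355, 0, 0], [-0.029, 0.071, 0, 0], [-0.0435, 0.1065, 0, 0], [-0.058, 0.142, 0, 0], [-0.0725, 0.1775, 0, 0]]
  ]
}}

```text
time_s: 13.77
ee_pos: [0.4831, -0.1171, 0.1374]
eef_rot: [[-1.0, 0.0, 0.001], [0.0, 1.0, -0.0], [-0.001, -0.0, -1.0]]
force: [1.0, -0.8, -1.7]
grip_width: 0.0277
grasp_force: 25.0
```

>>> {"fn": "carry_out", "kwargs": {
  "series": [
    [[-0.0145, 0.0355, 0, 0], [-0.029, 0.071, 0, 0], [-0.0435, 0.1065, 0, 0], [-0.058, 0.142, 0, 0], [-0.0725, 0.1775, 0, 0]]
  ]
}}

```text
time_s: 14.18
ee_pos: [0.5555, 0.0608, 0.1373]
eef_rot: [[-1.0, -0.001, 0.001], [-0.001, 1.0, -0.0], [-0.001, -0.0, -1.0]]
force: [1.0, -0.0, -0.7]
grip_width: 0.0275
grasp_force: 25.0
```

>>> {"fn": "carry_out", "kwargs": {
  "series": [
    [[-0.0145, 0.0355, 0, 0], [-0.029, 0.071, 0, 0], [-0.0435, 0.1065, 0, 0], [-0.058, 0.142, 0, 0], [-0.0725, 0.1775, 0, 0]]
  ]
}}

```text
time_s: 14.6
ee_pos: [0.628, 0.2382, 0.1371]
eef_rot: [[-1.0, -0.001, 0.0], [-0.001, 1.0, -0.0], [-0.0, -0.0, -1.0]]
force: [0.4, -0.2, -1.2]
grip_width: 0.0279
grasp_force: 25.0
```

>>> {"fn": "carry_out", "kwargs": {
  "series": [
    [[-0.001, 0.001, 0.02, 0], [-0.001, 0.001, 0.045, 0], [-0.001, 0.001, 0.075, 0], [-0.001, 0.001, 0.084, 0], [-0.001, 0.001, 0.084, 0]]
  ]
}}

```text
time_s: 15.02
ee_pos: [0.6257, 0.2365, 0.0488]
eef_rot: [[-1.0, -0.0, -0.007], [-0.0, 1.0, -0.002], [0.007, -0.002, -1.0]]
force: [0.2, -1.0, -1.8]
grip_width: 0.0272
grasp_force: 25.0
```

>>> {"fn": "carry_out", "kwargs": {
  "series": [
    [[0, 0, 0, 0], [0, 0, 0.007, 0], [0, 0, 0.014, 0], [0, 0, 0.02, 0], [0, 0, 0.021, 0]]
  ]
}}

```text
time_s: 15.43
ee_pos: [0.6291, 0.2374, 0.0322]
eef_rot: [[-1.0, -0.0, 0.001], [-0.0, 1.0, 0.0], [-0.001, 0.0, -1.0]]
force: [-1.2, -0.5, 3.8]
grip_width: 0.0278
grasp_force: 25.0
```

>>> {"fn": "carry_out", "kwargs": {
  "series": [
    [[0, 0, 0, 0], [0, 0, 0, 0], [0, 0, 0, 0]]
  ]
}}

```text
time_s: 15.68
ee_pos: [0.6291, 0.2374, 0.0322]
eef_rot: [[-1.0, -0.0, 0.001], [-0.0, 1.0, 0.0], [-0.001, 0.0, -1.0]]
force: [0.7, 0.5, 0.9]
grip_width: 0.0275
grasp_force: 25.0
```

>>> {"fn": "carry_out", "kwargs": {
  "series": [
    [[0, 0, 0, 0], [0, 0, 0, 0], [0, 0, 0, 0], [0, 0, 0, 0], [0, 0, 0, 0]]
  ],
  "grip": 0
}}

```text
time_s: 16.1
ee_pos: [0.6285, 0.2373, 0.0315]
eef_rot: [[-1.0, -0.0, -0.0], [-0.0, 1.0, -0.0], [0.0, -0.0, -1.0]]
force: [0.5, -0.3, 0.4]
grip_width: 0.0555
grasp_force: 0.0
```

>>> {"fn": "carry_out", "kwargs": {
  "series": [
    [[0, 0, 0, 0], [0, 0, 0, 0], [0, 0, -0.02, 0], [0, 0, -0.05, 0], [0, 0, -0.09, 0]]
  ]
}}

```text
time_s: 16.52
ee_pos: [0.626, 0.2366, 0.1185]
eef_rot: [[-1.0, -0.0, -0.007], [-0.0, 1.0, -0.002], [0.007, -0.002, -1.0]]
force: [0.3, -0.1, -0.1]
grip_width: 0.0887
grasp_force: 0.0
```

>>> {"fn": "carry_out", "kwargs": {
  "series": [
    [[0.029, -0.025, 0, 0], [0.058, -0.05, 0, 0], [0.087, -0.0745, 0, 0], [0.116, -0.0995, 0, 0], [0.145, -0.124, 0, 0]]
  ]
}}

```text
time_s: 16.93
ee_pos: [0.4822, 0.1124, 0.1216]
eef_rot: [[-1.0, -0.001, 0.0], [-0.001, 1.0, -0.0], [-0.0, -0.0, -1.0]]
force: [0.3, -0.3, 0.7]
grip_width: 0.0952
grasp_force: 0.0
```

>>> {"fn": "carry_out", "kwargs": {
  "series": [
    [[0.028, -0.024, 0, 0], [0.052, -0.044, 0, 0], [0.052, -0.044, 0.02, 0], [0.052, -0.044, 0.045, 0], [0.052, -0.044, 0.065, 0]]
  ]
}}

```text
time_s: 17.35
ee_pos: [0.4316, 0.0689, 0.0564]
eef_rot: [[-1.0, 0.001, 0.002], [0.001, 1.0, 0.0], [-0.002, 0.0, -1.0]]
force: [-0.2, -0.3, -0.3]
grip_width: 0.095
grasp_force: 0.0
```

>>> {"fn": "carry_out", "kwargs": {
  "series": [
    [[0, 0, 0.01, 0], [0, 0, 0.02, 0], [0, 0, 0.03, 0], [0, 0, 0.03, 0], [0, 0, 0.03, 0]]
  ]
}}

```text
time_s: 17.77
ee_pos: [0.4318, 0.0694, 0.0266]
eef_rot: [[-1.0, -0.001, -0.0], [-0.001, 1.0, -0.0], [0.0, -0.0, -1.0]]
force: [-0.6, 1.8, 0.0]
grip_width: 0.0949
grasp_force: 0.0
```

>>> {"fn": "carry_out", "kwargs": {
  "series": [
    [[0, 0, 0, 0], [0, 0, 0, 0], [0, 0, 0, 0], [0, 0, 0, 0], [0, 0, 0, 0]]
  ],
  "grip": 255
}}

```text
time_s: 18.18
ee_pos: [0.432, 0.0693, 0.0271]
eef_rot: [[-1.0, -0.0, 0.001], [-0.0, 1.0, 0.0], [-0.001, 0.0, -1.0]]
force: [-0.7, 0.2, 0.5]
grip_width: 0.0672
grasp_force: 0.0
```

>>> {"fn": "carry_out", "kwargs": {
  "series": [
    [[0, 0, 0, 0], [0, 0, 0, 0], [0, 0, 0, 0], [0, 0, 0, 0], [0, 0, 0, 0]]
  ]
}}

```text
time_s: 18.6
ee_pos: [0.4317, 0.0693, 0.0266]
eef_rot: [[-1.0, -0.0, -0.0], [-0.0, 1.0, -0.0], [0.0, -0.0, -1.0]]
force: [0.2, -0.3, -0.4]
grip_width: 0.034
grasp_force: 0.0
```

>>> {"fn": "carry_out", "kwargs": {
  "series": [
    [[0, 0, 0, 0], [0, 0, 0, 0], [0, 0, 0, 0], [0, 0, 0, 0], [0, 0, 0, 0]]
  ]
}}

```text
time_s: 19.02
ee_pos: [0.4317, 0.0694, 0.0267]
eef_rot: [[-1.0, -0.0, 0.0], [-0.0, 1.0, 0.0], [-0.0, 0.0, -1.0]]
force: [-1.4, -0.2, 0.1]
grip_width: 0.0202
grasp_force: 25.0
```

>>> {"fn": "carry_out", "kwargs": {
  "series": [
    [[0, 0, -0.01, 0], [0, 0, -0.03, 0], [0, 0, -0.06, 0], [0, 0, -0.09, 0], [-0.01, 0.001, -0.1, 0]]
  ]
}}

```text
time_s: 19.43
ee_pos: [0.4431, 0.0703, 0.1316]
eef_rot: [[-1.0, -0.001, 0.006], [-0.001, 1.0, -0.0], [-0.006, -0.0, -1.0]]
force: [1.9, -1.1, -1.0]
grip_width: 0.0195
grasp_force: 25.0
```

>>> {"fn": "carry_out", "kwargs": {
  "series": [
    [[-0.035, 0.005, 0, 0], [-0.072, 0.01, 0, 0], [-0.109, 0.016, 0, 0], [-0.145, 0.021, 0, 0], [-0.157, 0.0225, 0, 0]]
  ]
}}

```text
time_s: 19.85
ee_pos: [0.6026, 0.0931, 0.1272]
eef_rot: [[-1.0, -0.0, 0.002], [-0.0, 1.0, -0.0], [-0.002, -0.0, -1.0]]
force: [-0.7, 0.6, -0.8]
grip_width: 0.0195
grasp_force: 25.0
```

>>> {"fn": "carry_out", "kwargs": {
  "series": [
    [[0, 0, 0.02, 0], [0, 0, 0.045, 0], [0, 0, 0.068, 0], [0, 0, 0.073, 0], [0, 0, 0.073, 0]]
  ]
}}

```text
time_s: 20.27
ee_pos: [0.5967, 0.0926, 0.0515]
eef_rot: [[-1.0, -0.0, -0.005], [-0.0, 1.0, -0.001], [0.005, -0.001, -1.0]]
force: [-1.1, 0.1, -1.2]
grip_width: 0.02
grasp_force: 25.0
```

>>> {"fn": "carry_out", "kwargs": {
  "series": [
    [[0, 0, 0, 0], [0, 0, 0.008, 0], [0, 0, 0.015, 0], [0, 0, 0.021, 0], [0, 0, 0.022, 0]]
  ]
}}

```text
time_s: 20.68
ee_pos: [0.5991, 0.0929, 0.032]
eef_rot: [[-1.0, -0.0, 0.001], [-0.0, 1.0, 0.0], [-0.001, 0.0, -1.0]]
force: [-2.1, 0.5, 5.1]
grip_width: 0.0194
grasp_force: 25.0
```

>>> {"fn": "carry_out", "kwargs": {
  "series": [
    [[0, 0, 0, 0], [0, 0, 0, 0], [0, 0, 0, 0]]
  ]
}}

```text
time_s: 20.93
ee_pos: [0.599, 0.0929, 0.032]
eef_rot: [[-1.0, -0.0, 0.001], [-0.0, 1.0, 0.0], [-0.001, 0.0, -1.0]]
force: [0.4, 0.3, 1.6]
grip_width: 0.0193
grasp_force: 25.0
```

>>> {"fn": "carry_out", "kwargs": {
  "series": [
    [[0, 0, 0, 0], [0, 0, 0, 0], [0, 0, 0, 0], [0, 0, 0, 0], [0, 0, 0, 0]]
  ],
  "grip": 0
}}

```text
time_s: 21.35
ee_pos: [0.5985, 0.0928, 0.0315]
eef_rot: [[-1.0, -0.0, -0.0], [-0.0, 1.0, -0.0], [0.0, -0.0, -1.0]]
force: [0.0, 0.3, -0.2]
grip_width: 0.0473
grasp_force: 0.0
```

>>> {"fn": "carry_out", "kwargs": {
  "series": [
    [[0, 0, 0, 0], [0, 0, 0, 0], [0, 0, -0.02, 0], [0, 0, -0.05, 0], [0, 0, -0.09, 0]]
  ]
}}

```text
time_s: 21.77
ee_pos: [0.596, 0.0926, 0.1189]
eef_rot: [[-1.0, -0.0, -0.007], [-0.0, 1.0, -0.001], [0.007, -0.001, -1.0]]
force: [0.7, 0.3, 0.3]
grip_width: 0.081
grasp_force: 0.0
```

>>> {"fn": "carry_out", "kwargs": {
  "series": [
    [[0.03, 0, -0.02, 0], [0.065, 0, -0.04, 0], [0.1, 0, -0.06, 0], [0.135, 0, -0.07, 0], [0.17, 0, -0.07, 0]]
  ]
}}

```text
time_s: 22.18
ee_pos: [0.4288, 0.0929, 0.1949]
eef_rot: [[-1.0, -0.0, 0.005], [-0.0, 1.0, 0.001], [-0.005, 0.001, -1.0]]
force: [-0.5, -0.3, 0.6]
grip_width: 0.0952
grasp_force: 0.0
```

```bash
python3 - <<'E'
from station import imaging
import cv2
for n,(x0,y0,x1,y1) in(("top",(110,125,450,295)),("scene",(95,145,440,305))):
    cv2.imwrite(f"pics/{n}f.png",cv2.resize(imaging.snapshot(n)[y0:y1,x0:x1,::-1],None,fx=2.3,fy=2.3,interpolation=cv2.INTER_CUBIC))
E
```

```text
(no output)
```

View pics/topf.png

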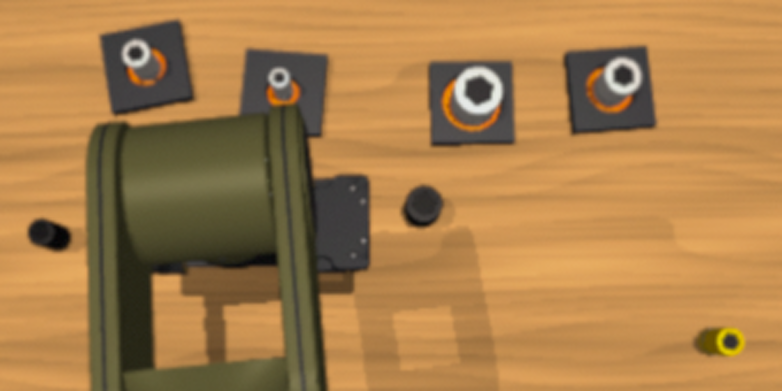

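View pics/scenef.png

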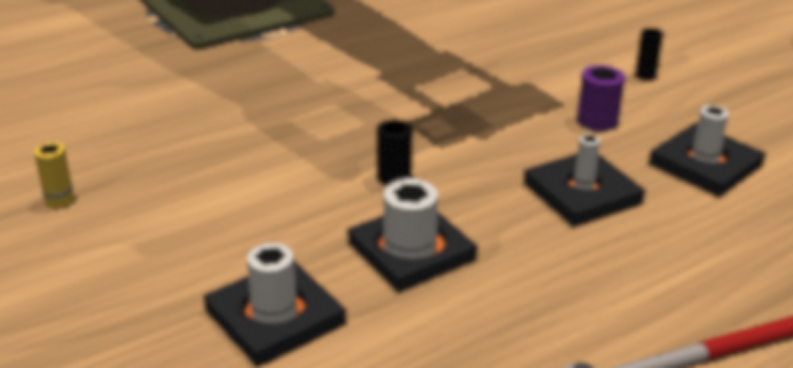

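All four chrome sockets stand upright in their pockets (top crop: M (136,53), S (279,77), XL (479,90), L (623,75)). The black, purple and yellow sockets have not moved. I check the centring numerically, then hand in.

```bash
python3 - <<'E'
from h import *
from station import hand_in
P={'s':((279,77),(.599,.0926)),'m':((136,53),(.629,.237)),'l':((623,75),(.5984,-.2499)),'xl':((479,90),(.5853,-.1037))}
e=[]
for k,((u,v),f) in P.items():
    x=atz("top",(109.8+u/2.3,124.8+v/2.3),.066);e.append(np.hypot(*(x[:2]-f)));print(k,np.round(x,4),round(e[-1],4))
if max(e)<.006: print(hand_in())
E
```

```text
s [0.6006 0.0909 0.066 ] 0.0023
m [0.6277 0.2346 0.066 ] 0.0028
l [ 0.599  -0.2512  0.066 ] 0.0015
xl [ 0.5849 -0.1069  0.066 ] 0.0033
the job is handed in; nothing more can be done
None
```

All four chrome sockets stand upright in their matching pockets, each measured within 4 mm of its pocket's centre, with both black sockets left in place; the job is handed in (no verdict was returned).

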